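Bring a syringe pump's pusher up to the plunger and lock it

TASK

The syringe is clamped in the pump and the half-nut lever on the pusher block is up, so the block slides freely. Take the block by its leaning finger grip and slide it along its rods until its face just rests against the plunger's thumb rest, without driving the plunger in; then swing the lever fully down to lock the block to the lead screw. Leave the objective case, vial, dish and spare syringe around the pump where they are.

Things in the scene. Friction and masses are not known exactly. Their poses are not given: they have to be found in the camera images.
- pump: White syringe pump with a black screen, fixed; 116 mm deep, 230 long, 250 high. Origin: centre of its underside, on the bench. x from its front (robot side) to its rear, y along the track towards the nozzle (left, seen from the front), z up. Syringe axis at x -34, z 92 mm; chassis front x -58, chassis top z 45, housing wall behind the track x -2 mm.
- head_lip (a point): Middle of the front lip of the control head, which leans out over the track: the lip runs the pump's whole length (y) at pump x -36 mm, z 166 to 176 mm; the panel slopes up and back from it. It bars a hand from straight above the finger grip; with the hand leaning 30 to 40 degrees from vertical back towards the front there is room.
- pusher_grip (a point): Grasp point on the black finger grip of the pusher block: a fin 14 mm thick (along pump y), 22 wide, rising 50 mm from the block (foot at pump z 102 mm) and leaning 35 degrees from vertical to the front. The point is on its centre line, 36 mm up from its foot, 18 mm below its end. Both sides are free; keep fingertips above z 106 mm.
- push_face (a point): Centre of the pusher block's flat push face, on the syringe axis, looking to pump +y at the thumb rest. The aluminium block reaches 22 mm behind it, the finger grip's centre plane is 11 mm behind. The block, with grip and lever, slides along pump y, takes about 2.5 N to move and stays where it is left.
- thumb_rest (a point): Centre of the outer (-y) face of the plunger's round thumb rest (25 mm diameter, 3 thick), on the syringe axis; the push face meets it here. At the start it stands 25 to 75 mm from the push face. The plunger is stiff: it holds against about 9 N, then slides into the barrel (+y).
- pusher (a joint): Travel of the pusher block along the rods, m: 0 at its far end (-y), growing towards the thumb rest (+y); at most 0.08.
- lever (a joint): Angle of the half-nut lever on the pusher block's front, rad: 0 raised (pointing to the front, 30 degrees up), growing as it swings down, 0.87 fully down at its stop (to the front, 20 degrees down). It turns about an axis along pump y, stays where it is left, and takes about 1.5 N at its end.
- lever_hinge (a point): Middle of the lever's hinge axis (along pump y), at pump x -70, z 66 mm, below and in front of the finger grip, in its centre plane. It travels with the block.
- lever_end (a point): Middle of the upper surface of the black thumb pad (26 x 20 x 9 mm) at the lever's outer end, 55 mm from the hinge axis: the place to press. It moves with the lever.
- microscope: Tall white and black microscope, fixed, standing left of the pump and the foam sheet: about 590 mm deep, 270 wide, 675 high, its stage and eyepieces reaching out to the front. Origin: centre of its foot, on the bench. Keep the arm clear of it when moving over from the left.
- objective_case: Clear plastic screw case of a spare objective with a wide black cap, 44 mm across, 68 mm tall, standing on the foam sheet, front left of the pump; loose, a bystander. Origin: centre of its underside.
- vial: Glass vial with a white screw cap, 23 mm across, 48 mm tall, standing on the white foam sheet in front of the pump; loose, a bystander. Origin: centre of its underside.
- petri_dish: Clear dish, 58 mm across, 15 mm high, on the bench right of the foam sheet; loose, a bystander. Origin: centre of its underside.
- spare_syringe: Small syringe, 104 mm long, lying on the foam sheet; loose, a bystander. Origin: centre of its underside.

How it is judged:
On the way:
1. the pusher's face rests against the thumb rest (gap under 3 mm) while the lever is still up (less than 0.35 rad down) (distance between thumb_rest and push_face below 0.003 m and value of joint lever below 0.35 rad), for 0.2 s.
At the end, for the whole second after the job is handed in: The pusher's face is within 3 mm of the plunger's thumb rest, the plunger has been driven in by less than 4 mm, the lever is down to within 0.1 rad of its stop, and the pusher block is at rest (distance between thumb_rest and push_face below 0.003 m and distance of thumb_rest from where it was at the start of the episode below 0.004 m and value of joint lever above 0.77 rad and velocity of joint pusher between -0.005 and 0.005 m/s); the robot touches nothing.
It fails at once if the plunger is driven in by more than 4 mm (distance of thumb_rest from where it was at the start of the episode above 0.004 m).
It fails at once if the objective case is shifted by more than 30 mm or knocked over (distance of objective_case from where it was at the start of the episode above 0.03 m or angle between objective_case's own z axis and vertical above 0.5 rad).
It fails at once if the vial is shifted by more than 30 mm or knocked over (distance of vial from where it was at the start of the episode above 0.03 m or angle between vial's own z axis and vertical above 0.5 rad).
It fails at once if the Petri dish is shifted by more than 30 mm or knocked over (distance of petri_dish from where it was at the start of the episode above 0.03 m or angle between petri_dish's own z axis and vertical above 0.5 rad).
It fails at once if the spare syringe is shifted by more than 30 mm or knocked over (distance of spare_syringe from where it was at the start of the episode above 0.03 m).
It also fails if it takes over 51 s, if anything falls off the work surface, if the arm or the gripper's body presses on something with over 40 N, if the wrist force passes 120 N, or if a joint passes its speed limit or range.

ROBOT

A 6-joint arm with a two-finger parallel gripper is mounted at the origin on a cart in front of the work surface, level with it; the furniture and walls round the work are solid. World frame = base frame: x ahead of the robot, y to its left, z up, the work surface at z = 0. Lengths are in m, angles in rad, forces in N, time in s.
With the tool pointing down it reaches from about 0.3 to 0.875 m from the base axis. Payload 6.4 kg.
Tool frame: the origin (TCP) lies midway between the tips of the shut fingers; the grasp point (between the pads) lies 19 mm behind it (hold_point_z is the distance from the TCP to the grasp point, in m); z points along the fingers, y is the line along which they close (so a half turn about z gives the same grasp; the last joint's range is limited). The gripper opens to 88 mm and grips with 3 to 60 N. Pads are 18 mm wide; open, the fingers measure 123 mm over their backs; the gripper's body (75 mm by 187 mm) begins 45 mm behind the grasp point.
Start: joints at [0.944, 0.181, 1.607, -0, 1.354, -0.206], TCP at [0.235, 0.525, 0.239] pointing down, gripper open.
Joint ranges: [-2.99, 2.99], [-0.89, 2.07], [0.3, 2.58], [-1.14, 4.28], [0, 2.63], [-3.12, 3.12]. Speed limits (rad/s): [2.57, 2.57, 3.01, 3.14, 3.14, 3.14].

INTERFACE

Orientations are given as a unit quaternion [x, y, z, w].
In Python, from plant import * gives the robot as it stands. Calls block until the motion is done:
- reach(position, orientation): joint-space move of the TCP to a pose.
- movel(position, rotation=None, speed=0.15, force_limit=None): straight line of the TCP; rotation=None keeps the orientation; speed is the mean speed in m/s. With force_limit (N) it stops when the force on the tool has changed by that much, and returns True; else False.
- movej(angles): joint-space move.
- set_gripper(opening, f_grip=None): opening from 0.0 (shut) to 1.0 (fully open); f_grip is the grip in N (None keeps the last); returns when the fingers have stopped.
- wait(seconds).
- solve_ik(position, orientation): joint angles nearest the present ones, or None.
- get_state(): the state.
- read_camera(name): name is "scene" or "top"; returns the picture (480x640x3 uint8, blue, green, red); there is no depth.
- camera_model(name): a dict with "fovy" (degrees; the focal length in pixels is half the picture's height over the tangent of half this angle, whatever the lens; pixels are square), "cx", "cy" (the principal point, pixels), "eye" and "attitude" of the camera in the world. Camera axes: x right, y up, looking along -z (the intrinsics and any distortion apply to the point x, -y, -z); pixel columns grow to the right and rows downward; lengths in m; the calibration is good to about 2 mm. A picture is of the moment at which its call begins. camera_model takes no time and is no camera call.
A pose or a line that the arm cannot do raises PlanningError and nothing moves.
- finish_job(): hands the job in; it is judged then, once.
The state is a dict: "time_s": time; "q": joint angles; "qvel": joint speeds; "joint_torque": joint torques, N m; "eef_pos": TCP position; "tcp_rot": TCP orientation; "contact_force": force on the tool from outside, world axes, zero at the start; "moment": the same for the moment, N m; "finger_gap": opening from 0.0 (shut) to 1.0 (fully open); "finger_force": force on a finger pad.
Only numpy, scipy, OpenCV 4.12 (cv2) and the standard library are available. Lean on these libraries where they do the work, as an engineer would, in place of code of your own. Each camera call takes 0.05 s, during which the arm holds its last target. There are 200 camera calls.

## Working session

There is one attempt and no reset: what is moved stays moved. The work goes in short steps, each a Python script; the robot and the scene stay as the last script left them, time stands still between calls to the robot, and variables do not carry over. Pictures are saved under pics/ and viewed, at most 10 in all, crops included, and the job is handed in when it is done.

```bash
ls; mkdir -p pics
python3 - <<'E'
from plant import *
import cv2
for n in("scene","top"):
    print(n,camera_model(n)); cv2.imwrite(f"pics/{n}0.png",read_camera(n))
s=get_state();print(s)
E
```

```text
pics
scene {'fovy': 49.666160176387464, 'cx': 323.9758390025943, 'cy': 237.0520732235583, 'eye': array([-0.02073559, -0.582532  ,  0.82654926]), 'attitude': array([ 0.39735005, -0.15687678, -0.30833011,  0.84996186])}
top {'fovy': 52.898412756066094, 'cx': 315.49437810469317, 'cy': 240.0300628386287, 'eye': array([3.26056476e-01, 5.76517597e-04, 1.01365435e+00]), 'attitude': array([ 0.08492037, -0.07115801, -0.64327403,  0.75757745])}
{'time_s': 0.1, 'q': array([ 9.43702838e-01,  1.81483378e-01,  1.60786481e+00,  4.16742785e-05,
        1.35377859e+00, -2.06294199e-01]), 'qvel': array([ 1.26467049e-03, -1.27213428e-03, -2.73658957e-03, -6.10429068e-04,
        7.56477809e-04,  1.51085529e-05]), 'joint_torque': array([ 1.32541092e-03, -4.34818876e+01, -3.42698193e+01,  7.03162956e-02,
        3.40783875e-02,  5.52124916e-06]), 'eef_pos': array([0.23457795, 0.52447559, 0.23791175]), 'tcp_rot': array([ 2.08855090e-01,  9.77946298e-01, -6.93191298e-04, -3.29064111e-04]), 'contact_force': array([-0.04778169, -0.68957593, -0.11854754]), 'moment': array([-0.00148646,  0.04966697, -0.00495079]), 'finger_force': 0.0, 'finger_gap': 0.9973099021829944}
```

View pics/scene0.png

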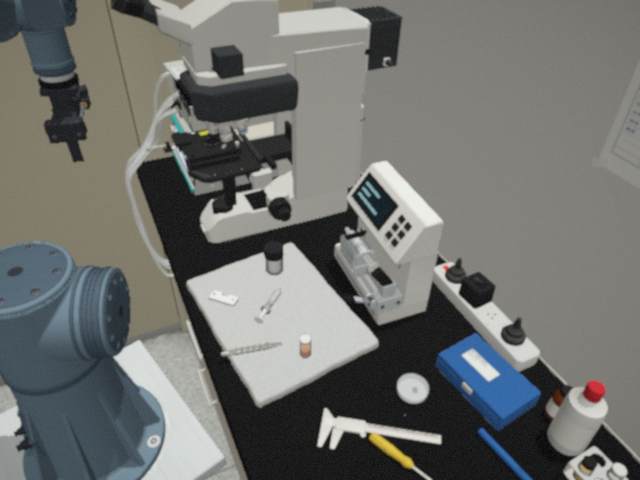

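View pics/top0.png

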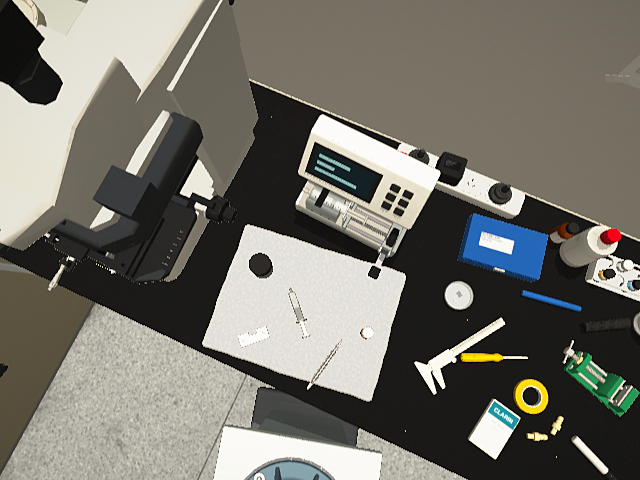

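The scene shows the pump around (390,240), with its pusher at lower right (~385,295). In the top view the pump is at (370,185), the lever pad at about (375,271). I'll zoom in on both.

Run:
```python
import cv2,numpy as np
a=cv2.imread("pics/scene0.png")[155:330,325:450]; b=cv2.imread("pics/top0.png")[105:285,285:450]
cv2.imwrite("pics/c1.png",cv2.resize(a,None,fx=3.4,fy=3.4,interpolation=cv2.INTER_CUBIC))
cv2.imwrite("pics/c2.png",cv2.resize(b,None,fx=3.3*1.4,fy=3.3,interpolation=cv2.INTER_CUBIC) if 0 else cv2.resize(b,None,fx=3.3,fy=3.3,interpolation=cv2.INTER_CUBIC))
```

```text
(no output)
```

View pics/c1.png

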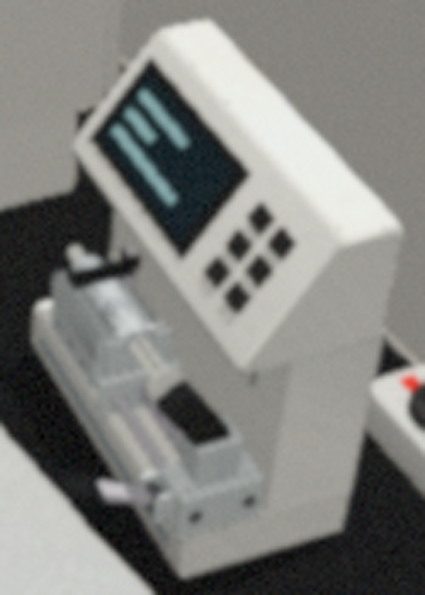

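View pics/c2.png

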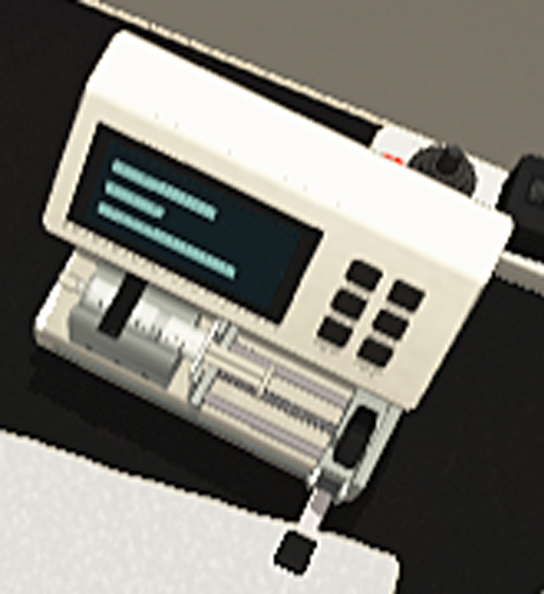

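The scene crop shows the lip corners at crop (75,150) and (243,368), the base corner at (185,578), the grip at about (195,412) and the thumb rest at about (160,378). In the top crop the lip ends are at (43,228) and (408,408), the pad at (296,552) and the grip at about (358,437). I'll fit the pump pose from these by least squares.

```bash
cat > h.py <<'E'
from plant import *
import cv2,numpy as np
from scipy.spatial.transform import Rotation as R
from scipy.optimize import least_squares
CM={n:camera_model(n) for n in("scene","top")}
def proj(n,p):
    c=CM[n]; v=R.from_quat(c["attitude"]).inv().apply(np.atleast_2d(p)-c["eye"]); f=240/np.tan(np.radians(c["fovy"])/2)
    return np.c_[c["cx"]+f*v[:,0]/-v[:,2], c["cy"]-f*v[:,1]/-v[:,2]]
def P2W(pose,p):
    return R.from_euler("z",pose[2]).apply(np.atleast_2d(p)/1000)+[pose[0],pose[1],0]
E
python3 - <<'E'
from h import *
T=lambda u,v:(285+u/3.3,105+v/3.3); S=lambda u,v:(325+u/3.4,155+v/3.4)
obs=[("top",(-36,115,167),T(43,228)),("top",(-36,-115,167),T(408,408)),
("scene",(-36,115,169),S(75,150)),("scene",(-36,-115,167),S(243,368)),("scene",(-58,-115,0),S(185,578)),("scene",(58,-115,0),S(340,532)),
("top",(-117.6,None,93.5),T(296,552))]
def r(x):
    return np.concatenate([ (proj(n,P2W(x,[p[0],x[3]*1000-11 if p[1] is None else p[1],p[2]]))[0]-o) for n,p,o in obs])
s=least_squares(r,[.65,0,-.35,-.06],loss="soft_l1"); print(s.x,s.fun.reshape(-1,2).round(1))
x=s.x; g=x[3]*1000-11
a=np.radians(35); q=lambda l:(-34-l*np.sin(a),g,102+l*np.cos(a))
pts={"foot":q(0),"grip":q(36),"end":q(54),"hinge":(-70,g,66),"pad":(-117.6,g,93.5),"face":(-34,g+11,92)}
im={n:cv2.imread(f"pics/{n}0.png") for n in CM}
out=[]
for n,(u0,v0,w,h) in {"scene":(360,235,50,75),"top":(330,180,85,100)}.items():
    k=600/h if n=="top" else 600/h; c=cv2.resize(im[n][v0:v0+h,u0:u0+w],None,fx=k*.98,fy=k*.98,interpolation=cv2.INTER_CUBIC)
    for nm,p in pts.items():
        uv=proj(n,P2W(x,p))[0]; print(n,nm,uv.round(1)); cc=tuple(int(t) for t in ((uv-[u0,v0]+.5)*k*.98)); cv2.circle(c,cc,4,(0,0,255),-1); cv2.putText(c,nm,cc,0,.45,(0,0,255))
    out.append(c[:585,:398])
o=np.zeros((590,800,3),np.uint8)
for i,c in enumerate(out): o[:c.shape[0],i*400:i*400+c.shape[1]]=c
cv2.imwrite("pics/z.png",o); print(P2W(x,q(36)),P2W(x,q(54)))
E
```

```text
[ 0.63262616 -0.03244153 -0.3156684  -0.08549285] [[-1.4 -0.8]
 [ 0.3 -0. ]
 [-0.9 -0.8]
 [-0.3  1.9]
 [-1.4  1.9]
 [ 1.2  0.4]
 [ 0.5 -2.2]]
scene foot [389. 283.]
scene grip [381.2 274.9]
scene end [377.1 270.6]
scene hinge [371.4 300.4]
scene pad [350.7 297. ]
scene face [386. 283.]
top foot [394.5 231.6]
top grip [392.3 237.4]
top end [391.1 240.4]
top hinge [384.  251.4]
top pad [375.2 270.1]
top face [388.6 230.3]
[[ 0.55072127 -0.10720077  0.13148947]] [[ 0.54090703 -0.10399555  0.14623421]]
```

View pics/z.png

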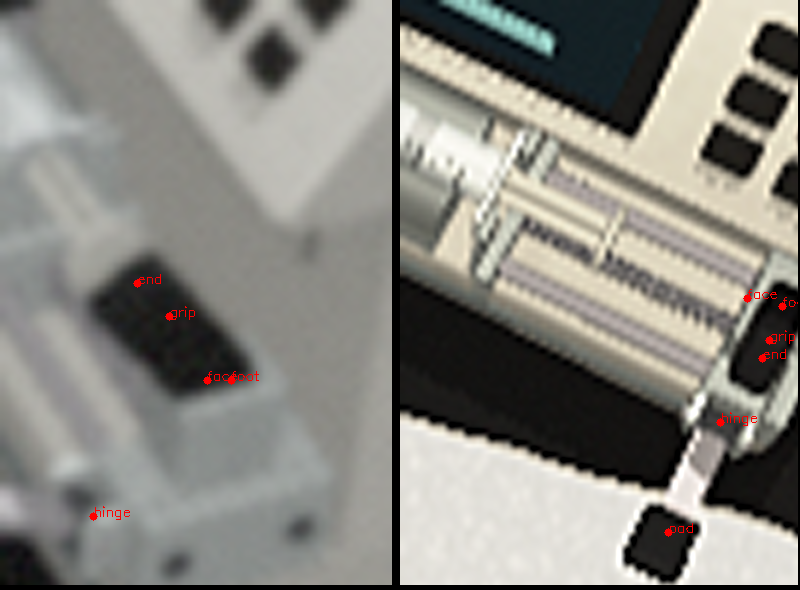

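The projected points land on the grip and pad within about 3 mm. In the top view the thumb rest is near (366,220). Next I'll approach with the hand leaning.

```bash
cat >> h.py <<'E'
X=np.array([0.63262616,-0.03244153,-0.3156684]); FACE=-85.0; G=FACE-11
W=lambda p:P2W(X,p)[0]
PY=R.from_euler("z",X[2]).apply([0,1,0])
def ori(tilt):  # tool z leaning, tool y along pump y
    a=np.radians(tilt); z=R.from_euler("z",X[2]).apply([np.sin(a),0,-np.cos(a)])
    return R.from_matrix(np.c_[np.cross(PY,z),PY,z]).as_quat(), z
def ray(n,uv,f):  # least-squares over one pump parameter
    return least_squares(lambda t:proj(n,W(f(t[0])))[0]-uv,[0.]).x[0]
E
python3 - <<'E'
from h import *
print("thumb y",ray("top",(365.9,220.1),lambda t:(-34,t,92)))
o,z=ori(37); a=np.radians(35)
gp=W((-34-36*np.sin(a),G,102+36*np.cos(a)))
tcp=gp+.019*z; pre=tcp-.10*z
print(tcp,pre,o,solve_ik(pre,o),solve_ik(tcp,o))
movel([.235,.30,.30],speed=.25)
movel([.36,-.05,.32],speed=.25)
reach(pre,o)
set_gripper(.6,40)
print(get_state()["time_s"],get_state()["q"],get_state()["contact_force"])
np.save("tcp.npy",tcp)
im=read_camera("top")[130:310,270:490]; i2=read_camera("scene")[130:340,300:460]
b=np.zeros((560,800,3),np.uint8); c=cv2.resize(im,None,fx=1.9,fy=1.9); d=cv2.resize(i2,None,fx=2.3,fy=2.3); b[:c.shape[0],:c.shape[1]]=c; b[:d.shape[0],425:425+d.shape[1]]=d; cv2.imwrite("pics/pre.png",b)
E
```

```text
thumb y -36.59914193757538
[ 0.56174377 -0.11028213  0.1163154 ] [ 0.50453589 -0.09159867  0.19617895] [ 0.14905723  0.93653601 -0.04987385  0.31336057] [-0.46929376 -0.29927027  2.28852189  0.18649476  0.5197607  -1.85616467] [-0.44421459  0.04140424  2.19836694  0.29233706  0.27100309 -1.95589763]
4.4833 [-0.46937586 -0.29924593  2.28855739  0.18650296  0.5198279  -1.85616456] [-0.28643317 -0.07278734 -0.46764693]
```

View pics/pre.png

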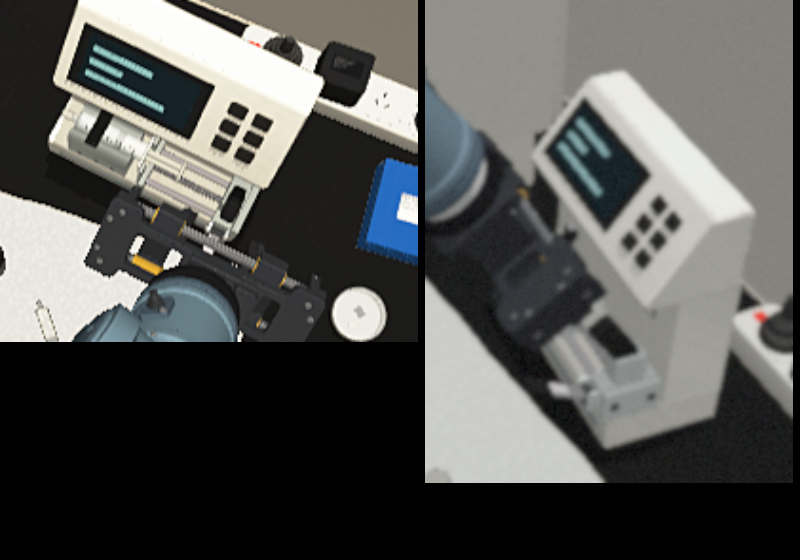

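The hand is in line with the fin: in the top view the fin is at about (232,205), with the gripper centred in front of it. The lip is clear, so I'll descend and grip.

Run:
```python
from h import *
tcp=np.load("tcp.npy")
print("hit",movel(tcp,speed=.06,force_limit=8)); s=get_state(); print(s["eef_pos"]-tcp,s["contact_force"])
set_gripper(0,25); wait(.2); s=get_state()
print(s["time_s"],s["finger_gap"]*88,s["finger_force"],s["contact_force"],s["eef_pos"])
im=read_camera("scene")[180:330,310:450]; cv2.imwrite("pics/grip.png",cv2.resize(im,None,fx=3.8,fy=3.8,interpolation=cv2.INTER_CUBIC))
```

```text
hit False
[ 5.89532118e-05 -1.57002565e-05  3.37012766e-04] [-0.33282787 -0.08382509  0.71264729]
7.2667 14.091433266476095 24.997982243075967 [-0.88230098 -1.42116068  0.47637918] [ 0.56173565 -0.11033336  0.11633715]
```

View pics/grip.png

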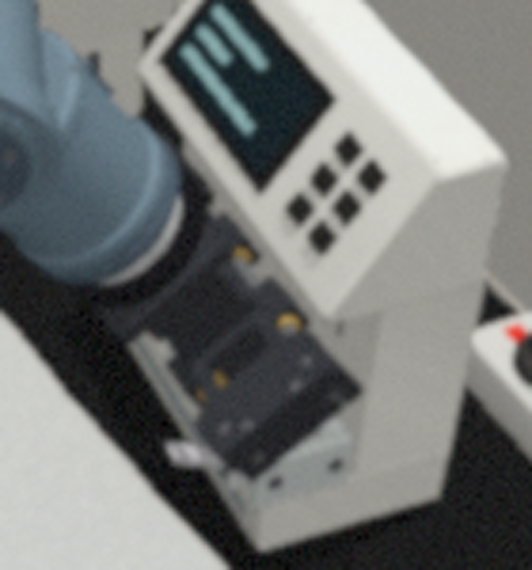

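Grip confirmed: 14.1 mm wide at 25 N. The picture shows the fingers closed around the fin. Now I'll slide the block, fast at first and then slowly under a force guard.

Run:
```python
from h import *
p0=get_state()["eef_pos"]; inv=R.from_euler("z",-X[2])
def rep(t):
    s=get_state(); print(t,s["time_s"],"dy",(inv.apply(s["eef_pos"]-p0)*1000).round(2),"F",inv.apply(s["contact_force"]).round(2),s["finger_gap"]*88)
rep("0")
print(movel(p0+.034*PY,speed=.03,force_limit=9)); rep("a")
print(movel(p0+.036*PY,speed=.006,force_limit=8)); rep("b")
print(movel(p0+.062*PY,speed=.006,force_limit=4)); rep("c")
```

```text
0 7.3167 dy [0. 0. 0.] F [-0.52 -1.06  0.91] 13.751856329888607
False
a 8.6 dy [ 0.19 34.13  0.06] F [ 5.62  0.29 -5.17] 13.799933074202702
False
b 9.0833 dy [ 0.21 35.82  0.06] F [ 4.89 -1.55 -5.27] 13.582130765042766
True
c 11.3333 dy [3.500e-01 4.823e+01 2.000e-02] F [-0.08 -0.72  1.99] 13.708556656391574
```

The block stopped at 48.2 mm, against 48.4 mm predicted from vision. The force change there was mostly lateral, though, so I'll probe in small steps to confirm contact.

Run:
```python
from h import *
inv=R.from_euler("z",-X[2]); p0=get_state()["eef_pos"]
for i in range(1,7):
    h=movel(p0+.0005*i*PY,speed=.005,force_limit=6)
    s=get_state(); F=inv.apply(s["contact_force"]); print(i,h,(inv.apply(s["eef_pos"]-p0)*1000).round(2),F.round(2))
    if F[1]<-5.5: break
im=read_camera("top")[170:270,290:430]; cv2.imwrite("pics/con.png",cv2.resize(im,None,fx=5,fy=5,interpolation=cv2.INTER_CUBIC))
```

```text
1 True [ 0.01 -0.03  0.01] [-0.6  -1.13  2.4 ]
2 True [ 0.   -0.03 -0.02] [-0.87 -1.39  3.35]
3 True [ 0.01 -0.04 -0.  ] [-1.05 -1.12  2.91]
4 True [ 0.03 -0.01  0.02] [-1.47 -1.62  3.19]
5 True [ 0.02 -0.03  0.  ] [-1.57 -0.98  2.61]
6 True [-0.   -0.04 -0.01] [-1.28 -1.53  3.68]
```

View pics/con.png

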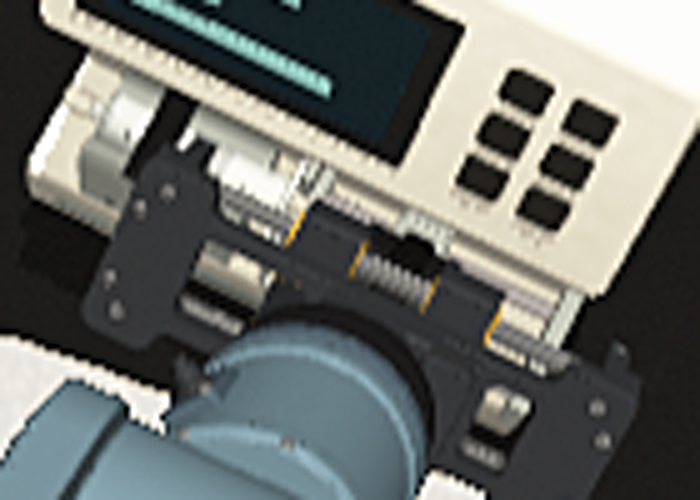

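The block is in contact: pushing on is blocked repeatably at 48.2 mm, and the picture still shows a gap between the block and the holder plate. I'll release, back out along the tool axis, and place the shut fingers above the lever pad.

Run:
```python
from h import *
inv=R.from_euler("z",-X[2]); o,z=ori(37)
set_gripper(.38); s=get_state(); print(s["finger_gap"]*88,inv.apply(s["contact_force"]).round(2))
p=s["eef_pos"]; print(movel(p-.11*z,speed=.12,force_limit=10))
set_gripper(0,20)
yl=G+48.2; o2,z2=ori(20)
print(solve_ik(W((-119,yl,42)),o2))
movel(W((-114,yl,135)),o2,speed=.1)
s=get_state(); print(s["time_s"],s["q"],s["finger_gap"])
a=read_camera("top")[160:300,270:450]; cv2.imwrite("pics/rel.png",cv2.resize(a,None,fx=4.2,fy=4.2,interpolation=cv2.INTER_CUBIC))
```

```text
33.340312920769634 [-0.08 -1.08 -0.13]
False
[-3.15768327e-01  1.51144693e-01  2.16542617e+00  7.45913612e-05
  4.75955939e-01 -1.57095653e+00]
15.8583 [-3.15697685e-01 -4.19292904e-02  2.11716889e+00  6.73634583e-05
  7.16873069e-01 -1.57085479e+00] 0.002195021055781572
```

View pics/rel.png

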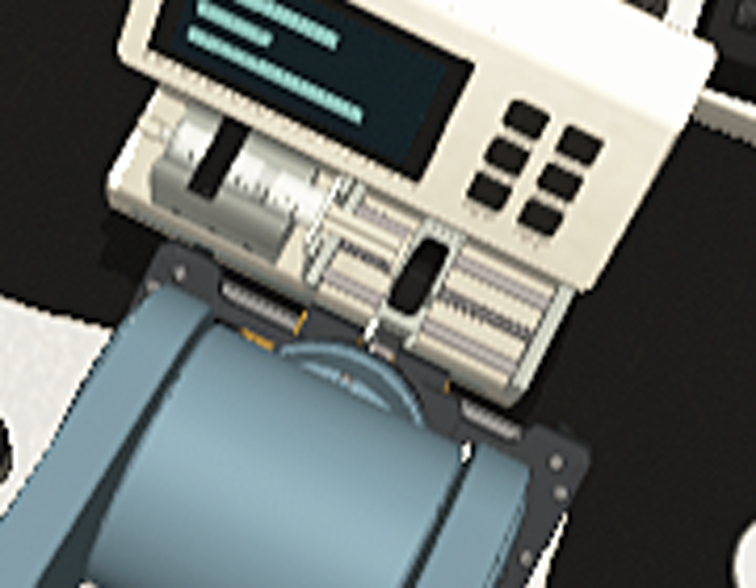

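The block sits by the thumb rest at about (390,270) with no visible gap, and the fin is free. Next I'll press the lever down.

Run:
```python
from h import *
inv=R.from_euler("z",-X[2]); yl=G+48.2
def rep(t):
    s=get_state(); print(t,round(s["time_s"],1),(inv.apply(s["eef_pos"]-[X[0],X[1],0])*1000).round(1),inv.apply(s["contact_force"]).round(2))
for x,z,v in((-114,105,.06),(-116,85,.04),(-118,65,.04),(-119,53,.04)):
    h=movel(W((x,yl,z)),speed=v,force_limit=12); rep(h)
    if h: break
else:
    print(movel(W((-119.5,yl,40)),speed=.015,force_limit=12)); rep("end")
wait(.3); rep("hold")
```

```text
False 16.6 [-114.1  -47.8  104.7] [-0.5   0.41  0.12]
False 17.2 [-116.2  -47.8   84.7] [-0.5  -0.62  0.03]
False 17.9 [-118.4  -47.8   64.6] [-0.19 -0.29 -0.2 ]
True 18.2 [-117.8  -47.8   53.7] [-7.15 -0.73 13.5 ]
hold 18.5 [-117.8  -47.8   53.8] [-6.19 -0.64 12.61]
```

Firm resistance at z = 53.7, which fits the stop if the pad surface sits above the lever line. I'll press a little more, then back off and look.

Run:
```python
from h import *
inv=R.from_euler("z",-X[2]); yl=G+48.2; o2,z2=ori(20)
p=get_state()["eef_pos"]
print(movel(p+.006*z2,speed=.01,force_limit=10)); s=get_state(); print((np.array(s["eef_pos"]-p)*1000).round(2),inv.apply(s["contact_force"]).round(2))
movel(p-.03*z2,speed=.1); movel(p-.15*z2,speed=.15)
movel(get_state()["eef_pos"]+R.from_euler("z",X[2]).apply([-.12,0,.05]),speed=.2)
s=get_state(); print(s["time_s"],s["contact_force"])
a=read_camera("top")[170:290,285:435]; c=read_camera("scene")[215:335,320:420]
cv2.imwrite("pics/end.png",cv2.resize(np.hstack([a,c]),None,fx=3.2,fy=3.2,interpolation=cv2.INTER_CUBIC))
# predictions, pad surface offset 4.5 mm normal to lever
for d in(30,0,-20):
    t=np.radians(d); q=(-70-55*np.cos(t),yl,66+55*np.sin(t))
    print(d,"crop top",((proj("top",W(q))[0]-[285,170])*3.2).round(),"scene",((proj("scene",W(q))[0]-[320-150,215])*3.2).round())
```

```text
True
[ 0.22 -0.02 -0.47] [-10.81  -1.65  18.18]
21.025 [ 0.48718708 -0.73929239 -0.3121746 ]
30 crop top [216. 284.] scene [546. 210.]
0 crop top [208. 302.] scene [534. 244.]
-20 crop top [208. 303.] scene [537. 263.]
```

View pics/end.png

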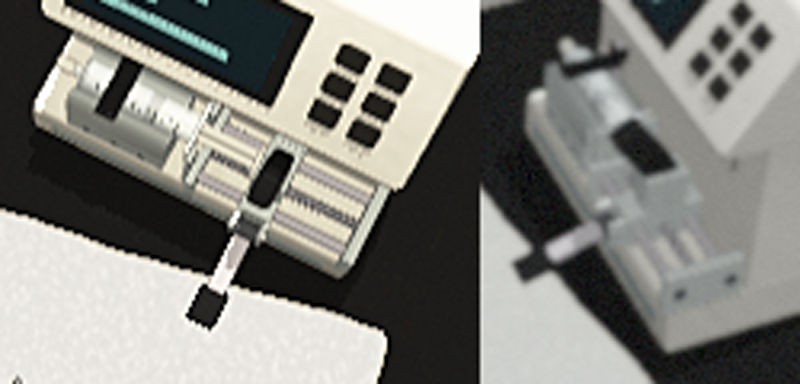

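The pad is at (533,264) in the scene crop, matching the fully-down prediction (537,263). The fin hasn't moved and the robot is clear, so I'm handing in.

```bash
python3 -c "
from plant import *
print(finish_job(), get_state()['time_s'])"
```

```text
the job is handed in; nothing more can be done
the job is handed in; nothing more can be done
```

I slid the pusher block until it met resistance at the thumb rest (48.2 mm, against 48.4 mm predicted from the images), swung the lever down to its stop, backed the robot clear, and handed the job in at about 21 s; the verdict was not shown.

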